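# Refit the ceramic sleeve and bearing cup on a sampler drive spindle

### The arm

A 6-joint arm with a two-finger parallel gripper is mounted at the origin on the work surface. World frame = base frame: x ahead of the robot, y to its left, z up, the work surface at z = 0. Lengths are in m, angles in rad, forces in N, time in s.
With the tool pointing down it reaches from about 0.3 to 0.775 m from the base axis. Payload 14.6 kg.
Tool frame: the origin (TCP) lies at the very end of the fingers, on their centre line; the grasp point (between the pads) lies 19 mm behind it; z points along the fingers, y is the line along which they close (so a half turn about z gives the same grasp; the last joint's range is limited). The gripper opens to 94 mm and grips with 3 to 60 N. Pads are 16 mm wide; open, the fingers measure 119 mm over their backs; the gripper's body (75 mm by 177 mm) begins 78 mm behind the grasp point.
Start: joints at [1.252, 0.3, 1.521, -0, 1.321, -0.067], TCP at [0.137, 0.533, 0.205] pointing down, gripper open.
Joint ranges: [-3.03, 3.03], [-0.79, 2.21], [0.23, 2.52], [-1.04, 4.18], [0, 3.07], [-2.55, 2.55]. Speed limits (rad/s): [2.22, 2.22, 2.57, 3.14, 3.14, 3.14].

### API

Orientations are given as [roll, pitch, yaw] about the fixed x, y, z axes, in that order (R = Rz(yaw) Ry(pitch) Rx(roll)).
In Python, from station import ctrl gives the robot as it stands.
- The arm moves only by the tool carry_out, never from a script. Its argument "motion" is text: rows parted by semicolons, each of 7 numbers parted by spaces: the shift along the world's x, y, z in m, then the turn, a rotation vector about the world's x, y, z in degrees, then the closure in counts, from 0 (fully open) to 255 (shut). In form: dx dy dz wx wy wz hand; .... A call has 1 to 20 rows; each row shifts and turns the commanded pose from where the row before left it; what a row does not reach is not made up. A row lasts 1/12 s, in which the tool goes at most 41.7 mm and 7.16 degrees, less where a joint would pass 70% of its speed; a pose out of reach is approached as far as the arm can. A call is refused whole if a number of a shift passes 0.0417 or a number of a turn 7.16, either way. A call with a gripper value outside its range is refused whole. The fingers move at their own pace and stop on an object; "grip_force" is the grip in N (left out, the last holds). Time passes only in rows, so rows that do not move let the fingers close. It gives the time, the measured TCP pose, the force, the opening and the grip force at its end, in the units of the state.
- ctrl.get_obs(): the state, without advancing time (a new reading comes with each control period).
- ctrl.camera(name): name is "scene" or "side" or "wrist"; returns a dict with "pixels" (480x640x3 uint8, red, green, blue), "range_z" (480x640 float32, m along the optical axis (not along the pixel's ray), 0 where there is no reading), "K" (3x3 intrinsics, pixels), "position" and "attitude" of the camera in the world. Camera axes: x right, y up, looking along -z (the intrinsics and any distortion apply to the point x, -y, -z); pixel columns grow to the right and rows downward; lengths in m; the calibration is good to about 2 mm. A picture is of the moment at which its call begins.
- ctrl.hand_in(): hands the job in; it is judged then, once.
The state is a dict: "time_s": time; "qpos": joint angles; "joint_vel": joint speeds; "tau": joint torques, N m; "ee_pos": TCP position; "eef_rot": TCP orientation; "force": force on the tool from outside, world axes, zero at the start; "moment": the same for the moment, N m; "grip_width": finger opening in m; "grip_force": force on a finger pad.
Only numpy, scipy, OpenCV 4.12 (cv2) and the standard library are available. Lean on these libraries where they do the work, as an engineer would, in place of code of your own. Each camera call takes 0.05 s, during which the arm holds its last target. There are 200 camera calls.

### The job

Rebuild the spindle of the opened sampler drive unit: slide the tall plain ceramic sleeve over the upright spindle and fully down onto the housing, then slide the thick bearing cup, recess upward, down over the spindle until it sits flush on the sleeve, and let go. The ceramic is brittle: use a light grip and lower each part all the way down gently, without dropping or ramming it. Leave the short spare sleeve, the thin spare ring, the vials, the bottles and everything else standing where they are.

Things in the scene. Friction and masses are not known exactly. Their poses are not given: they have to be found in the camera images.
- drive_unit: White drive unit, fixed. Origin on the table, on the upright steel spindle's axis. Housing x -82 to +88, y +-50 mm, flat top 40 mm above the table. On it at +x a black motor (43 mm diameter, axis at x=63 mm, top 96 mm above the table), at -x a grey connector block (x -77 to -55, y +-30 mm, top with brass studs 73 mm). The +-y sides of the spindle are open.
- spindle_foot (a point): Spindle axis at the level of the housing top (40 mm above the table); z up, axes as drive_unit. Spindle from here up: journal 22 mm diameter to 30 mm (last 3 mm tapered to 17 mm), then slim shaft 14 mm diameter to 62 mm (last 3 mm tapered to 9 mm).
- spindle_tip (a point): Top end of the spindle, on its axis, 62 mm above spindle_foot.
- sleeve: White ceramic sleeve, fitted first: plain tube 34 mm outside, 24 mm bore (1 mm clearance all round on the journal), 34 mm high, about 60 g, upright on the mat. Origin: centre of its lower end, z along the bore. Slightly faceted: outside width varies +-1.5 mm. Breaks if squeezed over 120 N (both fingers added) or pushed or knocked on the unit over 45 N.
- cup: White ceramic bearing cup, fitted second: thick ring 44 mm outside, 16 mm bore (1 mm clearance all round on the slim shaft), 18 mm high, recess 32 mm wide, 6 mm deep in its top, about 75 g, on the mat recess up. Origin: centre of its lower end, z to the recess. On the sleeve, its lower end is 34 mm above spindle_foot (journal ends 4 mm lower). Breaks as the sleeve does: 120 N, 45 N.
- mat: Thin black service mat 200 x 240 x 3 mm (x, y, z), fixed. Origin: centre of its underside. Sleeve, cup, short_sleeve and flat_ring stand on it near its corners (about +-60 mm in x, +-75 mm in y; which is where varies), small_bottle about its middle, a vial between the two corners at each y end.
- short_sleeve: Spare, leave alone: like the sleeve (34 mm outside, 24 mm bore) but only 18 mm high. Origin: centre of its lower end.
- flat_ring: Spare, leave alone: flat white ceramic ring 44 mm outside diameter, 16 mm bore, only 8 mm high, no recess. Origin: centre of its lower end.
- vial_a: Leave alone: amber glass vial with black cap, 23 mm diameter, 46 mm high, standing on the mat. Origin: centre of its foot.
- vial_b: Leave alone: the same kind of vial as vial_a, 23 mm diameter, 46 mm high. Origin: centre of its foot.
- small_bottle: Leave alone: amber bottle 44 mm diameter, 90 mm high, standing about the middle of the mat. Origin: centre of its foot.
- solvent_bottle: Leave alone: large amber bottle 72 mm diameter, 170 mm high, on the table beyond the mat and unit. Origin: centre of its foot.
- tip_box: Leave alone: grey and clear pipette-tip box 82 x 122 mm (x, y), 55 mm high, on the table at the back. Origin: centre of its underside.
- screwdriver: Leave alone: black-handled screwdriver lying on the table at the back, about 200 mm long along its x axis, at most 30 mm high. Origin on its underside.

How it is judged:
On the way, in this order (a step that is already met when the one before it is completed fails the run):
1. the tall sleeve is fully down over the spindle, on the housing (horizontal distance between sleeve and spindle_foot below 0.003 m and z of sleeve in the frame of spindle_foot between -0.0025 and 0.0025 m and angle between sleeve's own z axis and vertical below 0.06 rad), for 0.2 s.
2. the bearing cup is fully down over the spindle, on the sleeve (horizontal distance between cup and spindle_foot below 0.003 m and z of cup in the frame of spindle_foot between 0.0315 and 0.0365 m and angle between cup's own z axis and vertical below 0.06 rad), for 0.2 s.
At the end, for the whole second after the job is handed in: The sleeve's lower end is within 2.5 mm of the housing top and the cup's lower end within 2.5 mm of 34 mm above it, both round the spindle (axes within 3 mm), upright within 0.06 rad, the cup with its recess up, both released and at rest (all of step 1 and all of step 2 and z of spindle_tip in the frame of cup above 0.02 m and linear speed of each of sleeve, cup below 0.02 m/s and angular speed of each of sleeve, cup below 0.2 rad/s); the robot touches nothing.
It fails at once if the sleeve or the cup squeezed with more than 120 N (both fingers together) (contact force between the fingers and sleeve above 120 N or contact force between the fingers and cup above 120 N).
It fails at once if the sleeve or the cup pushed or knocked with more than 45 N against the drive unit or each other (contact force between any of sleeve, cup and drive_unit above 45 N or contact force between cup and sleeve above 45 N).
It fails at once if the sleeve or the cup dropped down the spindle (faster than 0.45 m/s) instead of lowered ((horizontal distance between sleeve and spindle_foot below 0.006 m and z of sleeve in the frame of spindle_foot between 0.004 and 0.055 m and linear speed of sleeve above 0.45 m/s) or (horizontal distance between cup and spindle_foot below 0.006 m and z of cup in the frame of spindle_foot between 0.038 and 0.055 m and linear speed of cup above 0.45 m/s)).
It fails at once if one of the other things moved by more than 25 mm or tipped over (distance of any of short_sleeve, flat_ring, vial_a, vial_b, small_bottle, solvent_bottle, tip_box, screwdriver from where it was at the start of the episode above 0.025 m or angle between any of short_sleeve, flat_ring, vial_a, vial_b, small_bottle, solvent_bottle, tip_box's own z axis and vertical above 0.5 rad).
It also fails if it takes over 69 s, if anything falls off the work surface, if the arm or the gripper's body presses on something with over 40 N, if the wrist force passes 120 N, or if a joint passes its speed limit or range.

## Working session

There is one attempt and no reset: what is moved stays moved. The work goes in short steps, Python scripts to look and compute and a tool call to move; the robot and the scene stay as the last step left them, time stands still between calls to the robot, and variables do not carry over. Pictures are saved under pics/ and viewed, at most 10 in all, crops included, and the job is handed in when it is done.

Besides the shell and the picture viewer there is one more tool, called after "Request:" by a JSON object that holds its "op" and its "data", one argument or row to a line. carry_out: Moves the arm, as the interface text tells. Its arguments: {"type":"object","properties":{"motion":{"type":"string"},"grip_force":{"type":"number"}},"required":["motion"]}

```bash
ls; mkdir -p pics
cat > h.py <<'E'
import numpy as np, cv2
from station import ctrl
from scipy.spatial.transform import Rotation as R
def rot(a):
    a=np.array(a,float)
    return a if a.shape==(3,3) else (R.from_euler('xyz',a).as_matrix() if a.size==3 else R.from_quat(a).as_matrix())
def cloud(c):
    z=c['range_z'];K=c['K'];v,u=np.mgrid[0:480,0:640]
    p=np.stack([(u-K[0,2])/K[0,0]*z,-(v-K[1,2])/K[1,1]*z,-z],-1)
    return p@rot(c['attitude']).T+np.array(c['position'])
def ray(c,u,v,h):
    K=c['K'];d=rot(c['attitude'])@np.array([(u-K[0,2])/K[0,0],-(v-K[1,2])/K[1,1],-1]);o=np.array(c['position'])
    return o+d*(h-o[2])/d[2]
E
python3 - <<'E'
from h import *
print(ctrl.get_obs())
for n in ['scene','side','wrist']:
    c=ctrl.camera(n);cv2.imwrite(f'pics/{n}0.png',c['pixels'][:,:,::-1]);print(n,c['K'],c['position'],c['attitude'],[k for k in c])
    np.savez(f'{n}0.npz',**{k:c[k] for k in ['pixels','range_z','K','position','attitude']})
E
```

```text
pics
{'time_s': 0.0, 'qpos': array([ 1.25241473e+00,  3.00465647e-01,  1.52159066e+00,  1.13934801e-05,
        1.32068708e+00, -6.66005612e-02]), 'joint_vel': array([-0.00052128, -0.00123632, -0.00012373, -0.0010019 ,  0.00021808,
       -0.00151715]), 'tau': array([-1.27234311e-03, -5.31802154e+01, -3.52727008e+01,  7.08389143e-02,
        2.42983026e-02, -7.53732411e-05]), 'ee_pos': array([0.13693867, 0.53240784, 0.20488527]), 'eef_rot': array([-3.14044521e+00, -8.75937797e-05,  2.88980874e+00]), 'force': array([-1.09186821,  0.30657853,  0.36397799]), 'moment': array([-0.02336668,  0.0043249 , -0.02266971]), 'grip_force': 0.0, 'grip_width': 0.09413061882310629}
scene [[560.6383437    0.         322.92130726]
 [  0.         560.6383437  239.39995803]
 [  0.           0.           1.        ]] [1.16594424 0.18140197 1.11053037] [0.53867333 0.01274292 1.83492924] ['pixels', 'range_z', 'K', 'position', 'attitude']
side [[615.4650495    0.         330.44724073]
 [  0.         615.4650495  249.45016388]
 [  0.           0.           1.        ]] [ 0.26508728 -0.61238217  0.79541251] [ 0.79319998  0.01150606 -0.4860465 ] ['pixels', 'range_z', 'K', 'position', 'attitude']
wrist [[413.08062505   0.         322.37134131]
 [  0.         413.08062505 234.33489333]
 [  0.           0.           1.        ]] [0.05952048 0.55210141 0.38414927] [-0.27563     0.00156155  1.320874  ] ['pixels', 'range_z', 'K', 'position', 'attitude']
```

View pics/scene0.png

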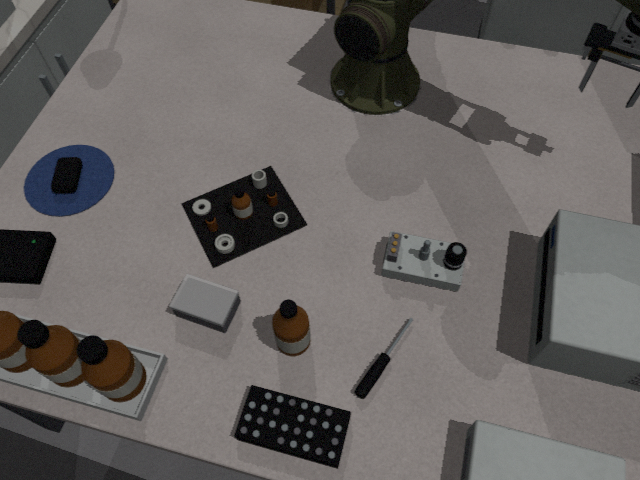

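View pics/side0.png

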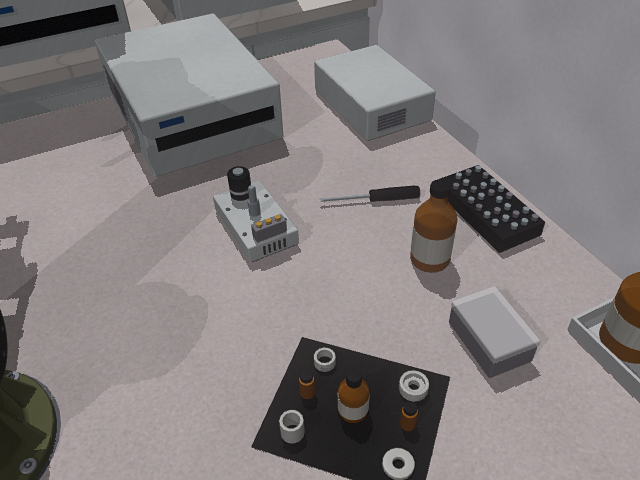

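The scene view shows the mat on the left, with the sleeve at (259,179), short sleeve (280,220), cup (225,243) and flat ring (201,207). The drive unit's spindle is at (426,245). The side view agrees: sleeve (291,427), short sleeve (325,359), cup with recess (414,385), flat ring (398,462), spindle (254,195).

Run:
```python
from h import *
S={'scene':dict(sleeve=(259,179),short=(280,220),cup=(225,243),ring=(201,207)),'side':dict(sleeve=(291,427),short=(325,359),cup=(414,385),ring=(398,462))}
sp={'scene':(426,245),'side':(254,195)}
for n in S:
    c=dict(np.load(f'{n}0.npz'));P=cloud(c);g=c['pixels'].min(2)
    hsv=cv2.cvtColor(c['pixels'],cv2.COLOR_RGB2HSV)
    for k,(u,v) in S[n].items():
        w=P[v-25:v+25,u-25:u+25].reshape(-1,3);px=g[v-25:v+25,u-25:u+25].ravel()
        m=(px>90)&(hsv[v-25:v+25,u-25:u+25,1].ravel()<60)&(w[:,2]>0.004)
        q=w[m];h=np.percentile(q[:,2],95);t=q[abs(q[:,2]-h)<.004]
        (cx,cy),r=cv2.minEnclosingCircle(t[:,:2].astype(np.float32))
        print(n,k,'top',h.round(4),'c',np.round([cx,cy,r],4),len(t),'mean',t.mean(0).round(4))
    u,v=sp[n];w=P[v-60:v+60,u-60:u+60].reshape(-1,3)
    c0=np.median(P[v-2:v+3,u-2:u+3].reshape(-1,3),0);print('spindle px',c0)
    d=np.linalg.norm(w[:,:2]-c0[:2],axis=1)
    for a,b in [(.035,.045),(.06,.07),(.075,.098),(.098,.106)]:
        t=w[(w[:,2]>a)&(w[:,2]<b)&(d<(.02 if a!=.035 else .2))]
        if len(t): print(a,b,len(t),t.mean(0).round(4))
    t=w[(abs(w[:,2]-.04)<.004)&(d<.15)]
    print('housing rect',cv2.minAreaRect(t[:,:2].astype(np.float32)))
    t=w[(abs(w[:,2]-.096)<.004)&(d<.1)&(d>.04)]
    if len(t):print('motor',cv2.minEnclosingCircle(t[:,:2].astype(np.float32)))
    # mat
    m=(g.astype(int)<40)&(abs(P[:,:,2]-.003)<.006)&(P[:,:,1]<0.2)&(P[:,:,0]>.3)&(P[:,:,0]<.8)
    m=cv2.morphologyEx(m.astype(np.uint8),cv2.MORPH_OPEN,np.ones((3,3)))
    k,l,st,_=cv2.connectedComponentsWithStats(m)
    i=1+np.argmax(st[1:,4]);print('mat',cv2.minAreaRect(P[l==i][:,:2].astype(np.float32)))
```

```text
scene sleeve top 0.04 c [ 0.4172 -0.1982  0.0168] 31 mean [ 0.4166 -0.1983  0.0383]
scene short top 0.0239 c [ 0.5098 -0.1133  0.0168] 38 mean [ 0.5101 -0.1138  0.0221]
scene cup top 0.0238 c [ 0.604  -0.2176  0.0213] 69 mean [ 0.6052 -0.2154  0.022 ]
scene ring top 0.0145 c [ 0.5203 -0.3072  0.0213] 106 mean [ 0.5207 -0.3065  0.0124]
spindle px [0.54315733 0.22238498 0.09741479]
0.035 0.045 2192 [0.5476 0.2227 0.0399]
0.06 0.07 38 [0.5436 0.223  0.0663]
0.075 0.098 38 [0.5425 0.2225 0.0873]
0.098 0.106 31 [0.5393 0.2225 0.1011]
housing rect ((0.5383924245834351, 0.2252090871334076), (0.10413689911365509, 0.17050747573375702), 2.223475217819214)
motor ((0.5375779867172241, 0.28527188301086426), 0.02108684927225113)
mat ((0.5098909139633179, -0.20691731572151184), (0.20347295701503754, 0.23765859007835388), 43.096641540527344)
side sleeve top 0.0389 c [ 0.4136 -0.197   0.0179] 204 mean [ 0.4134 -0.1973  0.0373]
side short top 0.0233 c [ 0.5081 -0.113   0.0175] 145 mean [ 0.5078 -0.1133  0.0214]
side cup top 0.023 c [ 0.6024 -0.2176  0.023 ] 258 mean [ 0.6012 -0.2185  0.0212]
side ring top 0.0132 c [ 0.5184 -0.3075  0.0224] 630 mean [ 0.5179 -0.3081  0.0113]
spindle px [0.53768583 0.21777095 0.0859572 ]
0.035 0.045 2183 [0.5302 0.2205 0.0405]
0.06 0.07 59 [0.5341 0.2174 0.0653]
0.075 0.098 72 [0.5353 0.2195 0.0864]
0.098 0.106 39 [0.536  0.2216 0.101 ]
housing rect ((0.5358593463897705, 0.22595465183258057), (0.10159353166818619, 0.17355689406394958), 1.5411227941513062)
motor ((0.534128725528717, 0.2860395014286041), 0.022014640271663666)
mat ((0.512266993522644, -0.21693217754364014), (0.19141313433647156, 0.21832242608070374), 43.80378341674805)
```

View pics/wrist0.png

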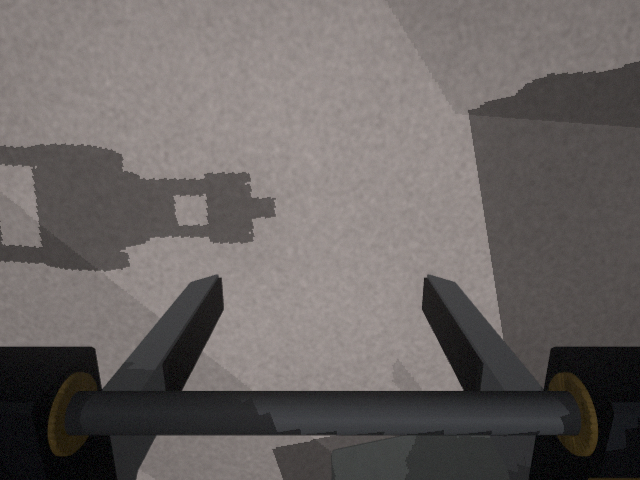

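The wrist view shows only bare table, the open fingers at (200,330) and (450,330), and a shadow at (150,205). Heights from both external views agree with the text: sleeve top 39–40 mm, cup top 23 mm and spindle about (0.537,0.222). Next I work out a wrist viewpoint for the spindle.

```bash
cat >> h.py <<'E'
def wristgeom(c,obs):
    Rt=rot(obs['eef_rot']);return Rt.T@(np.array(c['position'])-obs['ee_pos']),Rt.T@rot(c['attitude'])
def view_tcp(pc,Rc,phi,target,z,uv=(320,200),K=None):
    "TCP xy at height z, closing line angle phi(deg), so that target shows at uv"
    Rt=R.from_euler('xyz',[np.pi,0,np.radians(phi+90)]).as_matrix()
    d=Rt@Rc@np.array([(uv[0]-K[0,2])/K[0,0],-(uv[1]-K[1,2])/K[1,1],-1]);o=Rt@pc+[0,0,z]
    p=o+d*(target[2]-o[2])/d[2];return np.array(target[:2])-p[:2]
E
python3 - <<'E'
from h import *
c=dict(np.load('wrist0.npz'));o=ctrl.get_obs();pc,Rc=wristgeom(c,o)
print(pc,R.from_matrix(Rc).as_euler('xyz'))
for n,t,phi in [('spindle',(.537,.2225,.09),1),('sleeve',(.415,-.198,.038),-46),('cup',(.603,-.218,.021),-46)]:
    for z in (.2,.25): print(n,z,view_tcp(pc,Rc,phi,t,z,(320,180),c['K']).round(4))
s=dict(np.load('scene0.npz'));P=cloud(s)
for uv in [(291,325),(242,200),(211,224),(272,199),(390,360),(205,300)]: print(uv,P[uv[1],uv[0]].round(3))
E
```

```text
[ 0.07992436 -0.00044016 -0.17908384] [ 2.86590403e+00 -7.62728956e-04  1.56890895e+00]
spindle 0.2 [0.5399 0.1848]
spindle 0.25 [0.5401 0.1921]
sleeve 0.2 [ 0.3951 -0.2208]
sleeve 0.25 [ 0.4006 -0.2159]
cup 0.2 [ 0.585  -0.2391]
cup 0.25 [ 0.5904 -0.2343]
(291, 325) [0.798 0.007 0.129]
(242, 200) [ 0.514 -0.199  0.067]
(211, 224) [ 0.573 -0.258  0.034]
(272, 199) [ 0.473 -0.144  0.035]
(390, 360) [0.772 0.202 0.002]
(205, 300) [ 0.762 -0.195  0.051]
```

Request:
{"op": "carry_out", "data": {
  "motion": "0.025 -0.0218 0.001 0 0 -4.66 0;0.025 -0.0218 0.001 0 0 -4.66 0;0.025 -0.0218 0.001 0 0 -4.66 0;0.025 -0.0218 0.001 0 0 -4.66 0;0.025 -0.0218 0.001 0 0 -4.66 0;0.025 -0.0218 0.001 0 0 -4.66 0;0.025 -0.0218 0.001 0 0 -4.66 0;0.025 -0.0218 0.001 0 0 -4.66 0;0.025 -0.0218 0.001 0 0 -4.66 0;0.025 -0.0218 0.001 0 0 -4.66 0;0.025 -0.0218 0.001 0 0 -4.66 0;0.025 -0.0218 0.001 0 0 -4.66 0;0.025 -0.0218 0.001 0 0 -4.66 0;0.025 -0.0218 0.001 0 0 -4.66 0;0.025 -0.0218 0.001 0 0 -4.66 0;0.025 -0.0218 0.001 0 0 -4.66 0;0 0 0 0 0 0 0;0 0 0 0 0 0 0",
  "grip_force": 15
}}

```text
time_s: 1.65
ee_pos: [0.5375, 0.1828, 0.2208]
eef_rot: [-3.141, 0.0, 1.587]
force: [0.5, 0.7, 0.3]
grip_width: 0.0938
grip_force: 0.0
```

```bash
cat > snap.py <<'E'
import sys
from h import *
n,tag=sys.argv[1:3];c=ctrl.camera(n);cv2.imwrite(f'pics/{tag}.png',c['pixels'][:,:,::-1])
np.savez(f'{tag}.npz',**{k:c[k] for k in ['pixels','range_z','K','position','attitude']})
o=ctrl.get_obs();print(o['time_s'],o['ee_pos'].round(4),o['eef_rot'].round(4),o['force'].round(1),o['grip_width'],c['position'])
E
python3 snap.py wrist w1
```

```text
1.7 [0.5368 0.1837 0.221 ] [-3.1407e+00  1.0000e-04  1.5886e+00] [-0.7 -0.7  0.2] 0.09398760826783037 [0.53604443 0.26208237 0.3999446 ]
```

View pics/w1.png

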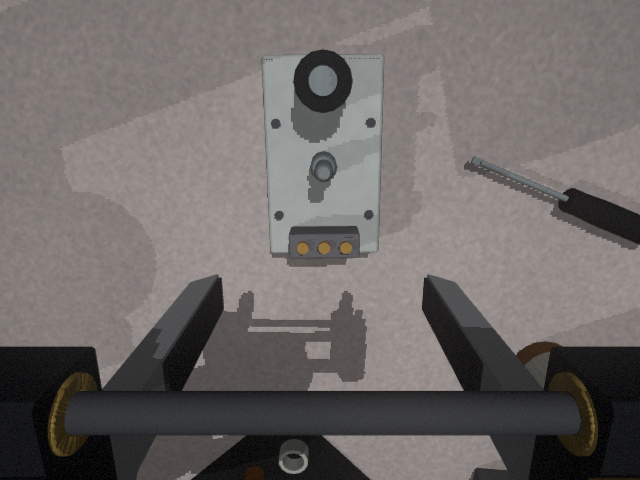

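The wrist view shows the unit from above: motor at (323,80), spindle with tip about (324,172), connector block at (324,245). I measure the spindle axis here at several heights.

```bash
cat > spin.py <<'E'
import sys
from h import *
c=dict(np.load(sys.argv[1]+'.npz'));P=cloud(c);W=P.reshape(-1,3)
c0=np.array([.537,.2225]);d=np.linalg.norm(W[:,:2]-c0,axis=1)
for a,b in [(.0985,.106),(.0655,.072)]:
    t=W[(d<.016)&(W[:,2]>a)&(W[:,2]<b)]
    if len(t)>3:
        (x,y),r=cv2.minEnclosingCircle(t[:,:2].astype(np.float32));print('slice',a,len(t),'maxz',t[:,2].max().round(4),np.round([x,y,r],4),t.mean(0).round(4))
t=W[(abs(W[:,2]-.04)<.004)&(d<.12)];r=cv2.minAreaRect(t[:,:2].astype(np.float32));print('house',r,np.median(t[:,2]))
t=W[(abs(W[:,2]-.096)<.004)&(d>.035)&(d<.1)];print('motor',cv2.minEnclosingCircle(t[:,:2].astype(np.float32)),np.median(t[:,2]))
E
python3 spin.py w1
python3 - <<'E'
from h import *
c=dict(np.load('w1.npz'));im=c['pixels'][140:195,295:355];cv2.imwrite('pics/w1c.png',cv2.resize(im[:,:,::-1],None,fx=10,fy=10,interpolation=cv2.INTER_NEAREST))
for uv in [(324,172)]: print(ray(c,*uv,.102))
E
```

```text
slice 0.0985 276 maxz 0.1039 [0.5368 0.2235 0.0069] [0.5369 0.2237 0.1011]
slice 0.0655 248 maxz 0.0719 [0.537  0.2234 0.0109] [0.5369 0.2271 0.0688]
house ((0.5367515087127686, 0.22616004943847656), (0.1000930443406105, 0.1699814647436142), 1.5160824060440063) 0.040002245286140214
motor ((0.5351247191429138, 0.28580138087272644), 0.020545851439237595) 0.09296622740554866
[0.53728579 0.22397766 0.102     ]
```

View pics/w1c.png

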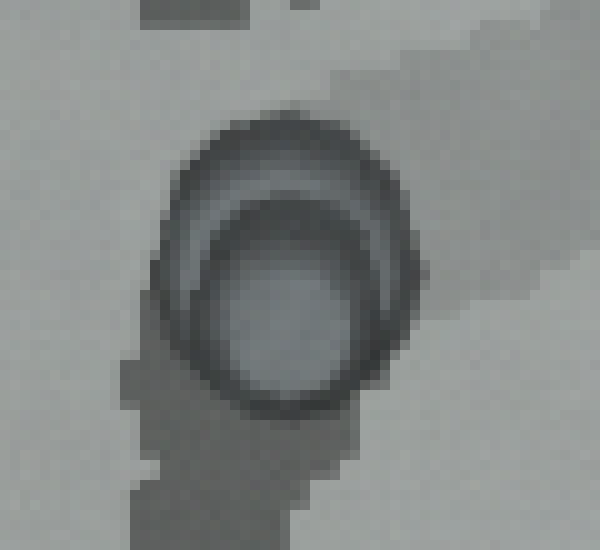

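The tip disc is centred at about (323,172.5). The spindle axis comes to (0.537,0.2235) from the tip, the shoulder and the housing edge alike, and the unit is turned 1.5° off the world axes. Next I go to look at the sleeve.

Request:
{"op": "carry_out", "data": {
  "motion": "-0.01 -0.0288 0 0 0 -3.36 0;-0.01 -0.0288 0 0 0 -3.36 0;-0.01 -0.0288 0 0 0 -3.36 0;-0.01 -0.0288 0 0 0 -3.36 0;-0.01 -0.0288 0 0 0 -3.36 0;-0.01 -0.0288 0 0 0 -3.36 0;-0.01 -0.0288 0 0 0 -3.36 0;-0.01 -0.0288 0 0 0 -3.36 0;-0.01 -0.0288 0 0 0 -3.36 0;-0.01 -0.0288 0 0 0 -3.36 0;-0.01 -0.0288 0 0 0 -3.36 0;-0.01 -0.0288 0 0 0 -3.36 0;-0.01 -0.0288 0 0 0 -3.36 0;-0.01 -0.0288 0 0 0 -3.36 0;0 0 0 0 0 0 0;0 0 0 0 0 0 0"
}}

```text
time_s: 3.03
ee_pos: [0.3967, -0.2191, 0.2214]
eef_rot: [-3.141, -0.0, 0.768]
force: [0.4, -0.2, -0.1]
grip_width: 0.0939
grip_force: 0.0
```

```bash
python3 snap.py wrist w2
cat > parts.py <<'E'
import sys
from h import *
c=dict(np.load(sys.argv[1]+'.npz'));P=cloud(c);W=P.reshape(-1,3)
hsv=cv2.cvtColor(c['pixels'],cv2.COLOR_RGB2HSV).reshape(-1,3)
for n,x,y,h,r in [('sleeve',.415,-.198,.037,.017),('cup',.603,-.218,.021,.022),('short',.509,-.113,.021,.017),('ring',.519,-.307,.011,.022)]:
    d=np.hypot(W[:,0]-x,W[:,1]-y);m=(d<.04)&(W[:,2]>.007)&(hsv[:,1]<70)&(hsv[:,2]>60);q=W[m]
    if len(q)<30: print(n,'not seen');continue
    z=np.percentile(q[:,2],80);t=q[abs(q[:,2]-z)<.003]
    (cx,cy),rr=cv2.minEnclosingCircle(t[:,:2].astype(np.float32));print(n,len(t),'top',np.median(t[:,2]).round(4),'c',np.round([cx,cy,rr],4))
E
python3 parts.py w2
```

```text
3.0833 [ 0.3971 -0.2184  0.2215] [-3.1415e+00 -2.0000e-04  7.6910e-01] [ 0.6  0.3 -0.2] 0.0938695175210376 [ 0.453533   -0.16423115  0.40063375]
sleeve 15372 top 0.336 c [ 0.4148 -0.1982  0.04  ]
cup 1125 top 0.0205 c [ 0.6018 -0.2178  0.022 ]
short 699 top 0.0206 c [ 0.5077 -0.1139  0.0171]
ring 1434 top 0.0109 c [ 0.5186 -0.3084  0.0224]
```

View pics/w2.png

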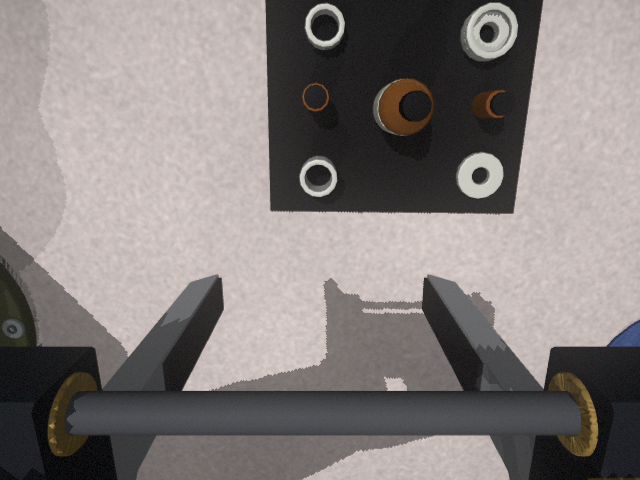

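The wrist view shows the whole mat: sleeve at (319,177), short sleeve (325,26), cup with recess (489,31), flat ring (480,175), bottle (404,107), vials (316,97) and (495,103). The mat's y axis lies along the closing line.

```bash
sed -i 's/(W\[:,2\]>.007)/(W[:,2]>.007)\&(W[:,2]<.06)/' parts.py; python3 parts.py w2; python3 -c "
from h import *
c=dict(np.load('w2.npz'));print(ray(c,319,177,.037))"
```

```text
sleeve 564 top 0.0368 c [ 0.4133 -0.1975  0.017 ]
cup 1125 top 0.0205 c [ 0.6018 -0.2178  0.022 ]
short 699 top 0.0206 c [ 0.5077 -0.1139  0.0171]
ring 1434 top 0.0109 c [ 0.5186 -0.3084  0.0224]
[ 0.41471618 -0.19743415  0.037     ]
```

Request:
{"op": "carry_out", "data": {
  "motion": "0.0028 0.0036 -0.027 0 0 0 0;0.0028 0.0036 -0.027 0 0 0 0;0.0028 0.0036 -0.027 0 0 0 0;0.0028 0.0036 -0.027 0 0 0 0;0.0028 0.0036 -0.027 0 0 0 0;0.0028 0.0036 -0.027 0 0 0 0;0 0 0 0 0 0 0;0 0 0 0 0 0 0",
  "grip_force": 15
}}

```text
time_s: 3.75
ee_pos: [0.4139, -0.1963, 0.0594]
eef_rot: [-3.14, 0.0, 0.771]
force: [0.8, 0.3, 1.1]
grip_width: 0.0938
grip_force: 0.0
```

```bash
python3 snap.py wrist w3; python3 parts.py w3
```

```text
3.8 [ 0.4144 -0.1971  0.0605] [ 3.1412e+00 -1.0000e-04  7.6980e-01] [ 0.6  0.2 -0.2] 0.09391598006891107 [ 0.47084569 -0.14138233  0.23853277]
sleeve 1596 top 0.0368 c [ 0.4139 -0.1973  0.017 ]
cup 1632 top 0.0205 c [ 0.5962 -0.2168  0.0208]
short 1433 top 0.0207 c [ 0.5076 -0.1142  0.0169]
ring 3650 top 0.0109 c [ 0.5183 -0.308   0.0225]
```

Request:
{"op": "carry_out", "data": {
  "motion": "0 0 -0.017 0 0 0 0;0 0 -0.017 0 0 0 0;0 0 -0.012 0 0 0 0;0 0 -0.005 0 0 0 0;0 0 0 0 0 0 90;0 0 0 0 0 0 130;0 0 0 0 0 0 160;0 0 0 0 0 0 190;0 0 0 0 0 0 200;0 0 0 0 0 0 200;0 0 0 0 0 0 200;0 0 0 0 0 0 200;0 0 0 0 0 0 200;0 0 0 0 0 0 200",
  "grip_force": 12
}}

```text
time_s: 4.97
ee_pos: [0.4138, -0.1978, 0.0084]
eef_rot: [-3.142, 0.0, 0.767]
force: [0.0, 0.4, -0.0]
grip_width: 0.0346
grip_force: 12.0
```

Request:
{"op": "carry_out", "data": {
  "motion": "0 0 0.008 0 0 0 200;0 0 0.02 0 0 0 200;0 0 0.036 0 0 0 200;0 0 0.036 0 0 0 200;0 0 0.036 0 0 0 200;0.0088 0.03 0 0 0 3.39 200;0.0088 0.03 0 0 0 3.39 200;0.0088 0.03 0 0 0 3.39 200;0.0088 0.03 0 0 0 3.39 200;0.0088 0.03 0 0 0 3.39 200;0.0088 0.03 0 0 0 3.39 200;0.0088 0.03 0 0 0 3.39 200;0.0088 0.03 0 0 0 3.39 200;0.0088 0.03 0 0 0 3.39 200;0.0088 0.03 0 0 0 3.39 200;0.0088 0.03 0 0 0 3.39 200;0.0088 0.03 0 0 0 3.39 200;0.0088 0.03 0 0 0 3.39 200;0.0088 0.03 0 0 0 3.39 200"
}}

```text
time_s: 6.55
ee_pos: [0.537, 0.2239, 0.145]
eef_rot: [3.142, 0.0, 1.599]
force: [0.6, -0.6, -0.2]
grip_width: 0.0345
grip_force: 12.0
```

Request:
{"op": "carry_out", "data": {
  "motion": "0 0 0 0 0 0 200;0 0 0 0 0 0 200;0 0 0 0 0 0 200"
}}

```text
time_s: 6.8
ee_pos: [0.5367, 0.2218, 0.1445]
eef_rot: [-3.141, 0.0, 1.595]
force: [-0.3, -0.3, -1.3]
grip_width: 0.0344
grip_force: 12.0
```

```bash
python3 snap.py scene s1;python3 snap.py side d1
cat > held.py <<'E'
import sys
from h import *
# held part top rim and spindle in external views: centre of top-plane points
for f in sys.argv[3:]:
    c=dict(np.load(f+'.npz'));P=cloud(c);W=P.reshape(-1,3);hsv=cv2.cvtColor(c['pixels'],cv2.COLOR_RGB2HSV).reshape(-1,3)
    m=(np.hypot(W[:,0]-.537,W[:,1]-.2235)<.04)&(W[:,2]>float(sys.argv[1]))&(W[:,2]<float(sys.argv[2]))&(hsv[:,2]>80)&(hsv[:,1]<60)
    q=W[m];print(f,len(q),q.min(0).round(4),q.max(0).round(4),q.mean(0).round(4))
E
python3 held.py .13 .18 s1 d1
python3 - <<'E'
import cv2
a=cv2.resize(cv2.imread('pics/s1.png')[160:290,360:500],None,fx=4,fy=4);b=cv2.resize(cv2.imread('pics/d1.png')[120:250,180:320],None,fx=4,fy=4)
cv2.imwrite('pics/c1.png',cv2.resize(cv2.hconcat([a,b]),(800,371)))
E
```

```text
6.85 [0.5368 0.2214 0.1447] [-3.1413e+00  2.0000e-04  1.5945e+00] [-0.6  0.2 -1.3] 0.0349557352204251 [1.16594424 0.18140197 1.11053037]
6.9 [0.5369 0.2213 0.1447] [-3.1416e+00  1.0000e-04  1.5942e+00] [-0.2 -0.4 -1. ] 0.034239389147485644 [ 0.26508728 -0.61238217  0.79541251]
s1 7 [0.561  0.2119 0.1497] [0.5679 0.2302 0.1571] [0.5657 0.2192 0.1544]
d1 575 [0.5064 0.2028 0.1389] [0.5663 0.2389 0.18  ] [0.5345 0.2152 0.1628]
```

View pics/c1.png

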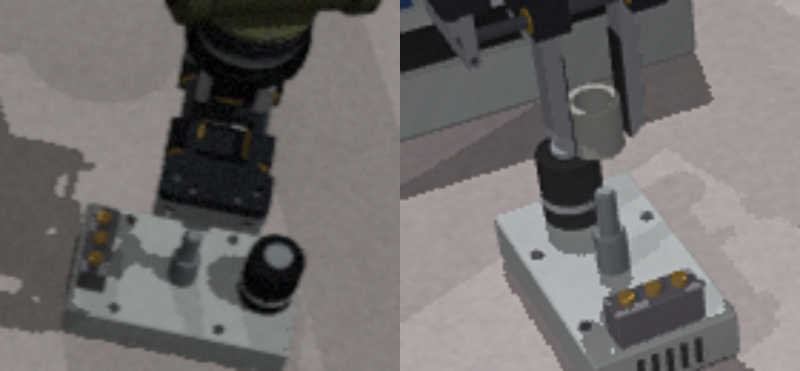

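The left panel (scene) has the gripper hiding the sleeve, with the spindle at (185,258). The right panel (side) shows the upright sleeve in the fingers at (597,120) and the spindle at (608,232). I check the held sleeve's axis by a circle fit of its outer surface.

```bash
python3 snap.py wrist w4
cat > fit.py <<'E'
import sys
from h import *
from scipy.optimize import least_squares
# usage: radius zlo zhi files ; fits vertical cylinder of known radius to outer surface seen, near TCP
r,a,b=map(float,sys.argv[1:4]);e=ctrl.get_obs()['ee_pos'];print('tcp',e.round(4))
for f in sys.argv[4:]:
    c=dict(np.load(f+'.npz'));W=cloud(c).reshape(-1,3);hsv=cv2.cvtColor(c['pixels'],cv2.COLOR_RGB2HSV).reshape(-1,3)
    d=np.hypot(W[:,0]-e[0],W[:,1]-e[1]);q=W[(d>r-.005)&(d<r+.003)&(abs(W[:,0]-e[0])<r-.002)&(W[:,2]>a)&(W[:,2]<b)&(hsv[:,1]<70)]
    s=least_squares(lambda p:np.hypot(q[:,0]-p[0],q[:,1]-p[1])-r,e[:2],loss='soft_l1',f_scale=.001)
    print(f,len(q),s.x.round(4),'rms',np.sqrt(np.mean(s.fun**2)).round(5),'z',q[:,2].min().round(4),q[:,2].max().round(4))
E
python3 fit.py .017 .136 .173 d1 w4; python3 spin.py w4
```

```text
6.95 [0.537  0.2213 0.1448] [3.1414 0.     1.5942] [ 0.5  1.  -0.7] 0.03473398756017817 [0.53462565 0.30052014 0.32391753]
tcp [0.537  0.2213 0.1448]
d1 321 [0.5362 0.2226] rms 0.00244 z 0.1389 0.173
w4 2925 [0.537  0.2214] rms 0.00222 z 0.139 0.173
slice 0.0985 190 maxz 0.1032 [0.537  0.2247 0.0067] [0.5369 0.2273 0.1007]
slice 0.0655 394 maxz 0.0719 [0.537  0.2236 0.0109] [0.5369 0.2279 0.0689]
house ((0.5365481972694397, 0.23930209875106812), (0.10029004514217377, 0.14401407539844513), 1.5918760299682617) 0.03997223578718301
motor ((0.5352989435195923, 0.2864339053630829), 0.020348459482192993) 0.0930086851284232
```

Request:
{"op": "carry_out", "data": {
  "motion": "0 0.0011 -0.01 0 0 0 200;0 0.0011 -0.01 0 0 0 200;0 0 -0.011 0 0 0 200;0 0 0 0 0 0 200;0 0 0 0 0 0 200;0 0 0 0 0 0 200"
}}

```text
time_s: 7.45
ee_pos: [0.5371, 0.2244, 0.1134]
eef_rot: [-3.141, 0.0, 1.596]
force: [-0.7, 0.2, 0.3]
grip_width: 0.0345
grip_force: 12.0
```

```bash
python3 snap.py side d2; python3 snap.py wrist w5; python3 fit.py .017 .109 .142 d2 w5
python3 - <<'E'
import cv2
a=cv2.resize(cv2.imread('pics/w5.png')[140:380,200:440],(560,560));b=cv2.resize(cv2.imread('pics/d2.png')[130:230,220:290],(240,343));b=cv2.copyMakeBorder(b,0,217,0,0,cv2.BORDER_CONSTANT)
cv2.imwrite('pics/c2.png',cv2.hconcat([a,b]))
E
```

```text
7.5 [0.5372 0.2245 0.1137] [ 3.1412e+00 -1.0000e-04  1.5958e+00] [-0.   0.7 -0.6] 0.03459773326722706 [ 0.26508728 -0.61238217  0.79541251]
7.55 [0.5373 0.2245 0.1139] [ 3.1409e+00 -2.0000e-04  1.5958e+00] [ 0.2  0.2 -1.2] 0.034423143902122755 [0.53472767 0.30368629 0.29294067]
tcp [0.5373 0.2245 0.1139]
d2 315 [0.5362 0.2255] rms 0.00228 z 0.1095 0.142
w5 2854 [0.5372 0.2246] rms 0.00219 z 0.109 0.142
```

View pics/c2.png

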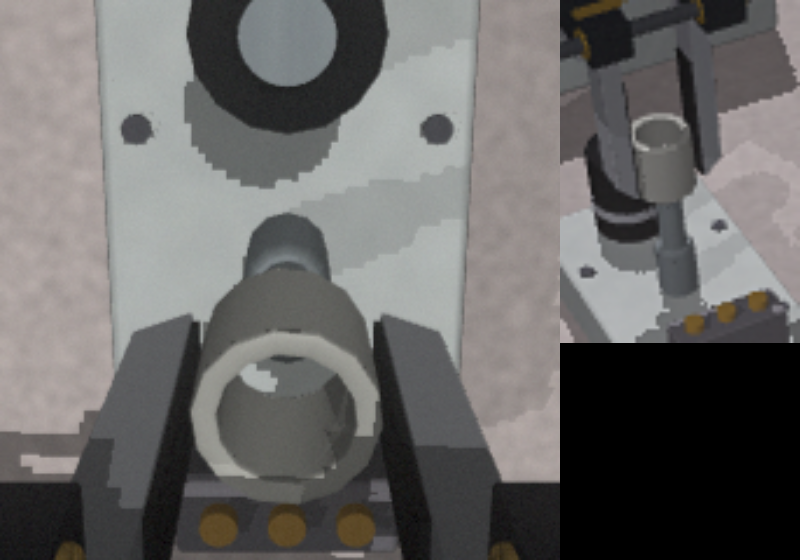

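The left panel (wrist) shows the sleeve in the fingers at (287,410), in line with the journal at (287,250). The right panel (side) shows it just above the shaft at (668,160). Readings put it 1 mm far in y, so I shift it and lower to just above the journal.

Request:
{"op": "carry_out", "data": {
  "motion": "0 -0.0005 -0.002 0 0 0 200;0 -0.0005 -0.004 0 0 0 200;0 0 -0.006 0 0 0 200;0 0 -0.006 0 0 0 200;0 0 -0.006 0 0 0 200;0 0 -0.006 0 0 0 200;0 0 -0.004 0 0 0 200;0 0 0 0 0 0 200;0 0 0 0 0 0 200;0 0 0 0 0 0 200"
}}

```text
time_s: 8.38
ee_pos: [0.5372, 0.2235, 0.0797]
eef_rot: [3.141, -0.0, 1.596]
force: [0.1, -0.4, -1.0]
grip_width: 0.0344
grip_force: 12.0
```

```bash
python3 snap.py wrist w6; python3 snap.py side d3; python3 fit.py .017 .078 .108 d3 w6; python3 spin.py w6
```

```text
8.4333 [0.5372 0.2235 0.0798] [ 3.1410e+00 -2.0000e-04  1.5959e+00] [ 0.  -0.4  0.2] 0.03459482519348778 [0.5346987  0.30270377 0.25889102]
8.4833 [0.5372 0.2235 0.0798] [ 3.1410e+00 -2.0000e-04  1.5958e+00] [0.3 0.3 0.1] 0.03442308496838093 [ 0.26508728 -0.61238217  0.79541251]
tcp [0.5372 0.2235 0.0798]
d3 263 [0.5369 0.2247] rms 0.00245 z 0.0781 0.108
w6 2733 [0.5372 0.2237] rms 0.00218 z 0.078 0.108
slice 0.0985 1297 maxz 0.106 [0.5367 0.2231 0.0122] [0.537  0.2205 0.1016]
house ((0.5365492105484009, 0.23897841572761536), (0.10035069286823273, 0.14431288838386536), 1.5386402606964111) 0.039954102424820864
motor ((0.535121738910675, 0.28652137517929077), 0.020498337224125862) 0.09297844024333651
```

Request:
{"op": "carry_out", "data": {
  "motion": "0 0 -0.002 0 0 0 200;0 0 -0.002 0 0 0 200;0 0 -0.002 0 0 0 200;0 0 -0.002 0 0 0 200;0 0 -0.002 0 0 0 200;0 0 -0.002 0 0 0 200;0 0 -0.002 0 0 0 200;0 0 -0.002 0 0 0 200;0 0 0 0 0 0 200;0 0 0 0 0 0 200",
  "grip_force": 8
}}

```text
time_s: 9.32
ee_pos: [0.537, 0.2234, 0.0633]
eef_rot: [-3.141, 0.0, 1.596]
force: [-0.0, -0.3, -1.0]
grip_width: 0.0347
grip_force: 8.0
```

Request:
{"op": "carry_out", "data": {
  "motion": "0 0 -0.003 0 0 0 200;0 0 -0.003 0 0 0 200;0 0 -0.003 0 0 0 200;0 0 -0.003 0 0 0 200;0 0 -0.002 0 0 0 200;0 0 -0.001 0 0 0 200;0 0 0 0 0 0 200;0 0 0 0 0 0 200"
}}

```text
time_s: 9.98
ee_pos: [0.537, 0.2235, 0.0484]
eef_rot: [-3.142, 0.0, 1.596]
force: [-0.4, -0.7, -0.2]
grip_width: 0.0349
grip_force: 8.0
```

Request:
{"op": "carry_out", "data": {
  "motion": "0 0 -0.0007 0 0 0 200;0 0 -0.0007 0 0 0 200;0 0 -0.0006 0 0 0 200;0 0 0 0 0 0 200;0 0 0 0 0 0 200"
}}

```text
time_s: 10.4
ee_pos: [0.537, 0.2235, 0.0465]
eef_rot: [-3.142, 0.0, 1.596]
force: [-0.2, 0.4, -0.8]
grip_width: 0.0349
grip_force: 8.0
```

Request:
{"op": "carry_out", "data": {
  "motion": "0 0 -0.0004 0 0 0 200;0 0 -0.0004 0 0 0 200;0 0 -0.0004 0 0 0 200;0 0 0 0 0 0 200;0 0 0 0 0 0 200"
}}

```text
time_s: 10.82
ee_pos: [0.5371, 0.2235, 0.0455]
eef_rot: [3.141, -0.0, 1.596]
force: [-0.8, -0.5, 2.2]
grip_width: 0.0348
grip_force: 8.0
```

Request:
{"op": "carry_out", "data": {
  "motion": "0 0 -0.0003 0 0 0 200;0 0 -0.0003 0 0 0 200;0 0 0 0 0 0 200;0 0 0 0 0 0 200"
}}

```text
time_s: 11.15
ee_pos: [0.5371, 0.2235, 0.0454]
eef_rot: [3.141, -0.0, 1.596]
force: [-4.6, -1.5, 9.3]
grip_width: 0.0348
grip_force: 8.0
```

Request:
{"op": "carry_out", "data": {
  "motion": "0 0 0.0003 0 0 0 200;0 0 0 0 0 0 150;0 0 0 0 0 0 140;0 0 0 0 0 0 100;0 0 0 0 0 0 60;0 0 0 0 0 0 20;0 0 0 0 0 0 0;0 0 0 0 0 0 0;0 0 0.01 0 0 0 0;0 0 0.03 0 0 0 0;0 0 0.04 0 0 0 0;0 0 0.04 0 0 0 0;0 0 0.04 0 0 0 0;0 0 0 0 0 0 0;0 0 0 0 0 0 0"
}}

```text
time_s: 12.4
ee_pos: [0.5377, 0.2237, 0.2079]
eef_rot: [3.137, -0.001, 1.596]
force: [-0.5, 0.3, -1.2]
grip_width: 0.0943
grip_force: 0.0
```

```bash
python3 snap.py side d4; python3 snap.py wrist w7
python3 - <<'E'
from h import *
for f in ['d4','w7']:
    c=dict(np.load(f+'.npz'));W=cloud(c).reshape(-1,3);d=np.hypot(W[:,0]-.537,W[:,1]-.2235)
    q=W[(d>.0115)&(d<.022)&(W[:,2]>.065)&(W[:,2]<.09)];z=np.percentile(q[:,2],85);t=q[abs(q[:,2]-z)<.003]
    print(f,len(t),'rim z',np.median(t[:,2]).round(4),cv2.minEnclosingCircle(t[:,:2].astype(np.float32)))
E
python3 parts.py d4; python3 spin.py w7
```

```text
12.45 [0.537  0.2234 0.2057] [ 3.1403e+00 -4.0000e-04  1.5958e+00] [-0.1  0.  -1.1] 0.09431925192659879 [ 0.26508728 -0.61238217  0.79541251]
12.5 [0.5367 0.2233 0.2045] [-3.1408e+00  3.0000e-04  1.5958e+00] [ 0.4 -0.2  0.2] 0.09400609851851445 [0.53438287 0.30259301 0.38493759]
d4 74 rim z 0.0747 ((0.5350371599197388, 0.22287176549434662), 0.017649030312895775)
w7 633 rim z 0.0738 ((0.5364685654640198, 0.22393952310085297), 0.016951903700828552)
sleeve not seen
cup 301 top 0.0207 c [ 0.602  -0.2168  0.0233]
short 171 top 0.0213 c [ 0.5083 -0.1137  0.0178]
ring 624 top 0.0113 c [ 0.5184 -0.3077  0.0224]
slice 0.0985 273 maxz 0.1037 [0.537  0.2233 0.0071] [0.537  0.224  0.1011]
slice 0.0655 290 maxz 0.072 [0.5385 0.2229 0.0138] [0.5369 0.2264 0.0688]
house ((0.5367783904075623, 0.22642681002616882), (0.10012771189212799, 0.16973812878131866), 1.551425814628601) 0.03998585737203397
motor ((0.5352902412414551, 0.28634750843048096), 0.02040993794798851) 0.09299275413970881
```

Request:
{"op": "carry_out", "data": {
  "motion": "0.0043 -0.0294 0 0 0 -3.17 0;0.0043 -0.0294 0 0 0 -3.17 0;0.0043 -0.0294 0 0 0 -3.17 0;0.0043 -0.0294 0 0 0 -3.17 0;0.0043 -0.0294 0 0 0 -3.17 0;0.0043 -0.0294 0 0 0 -3.17 0;0.0043 -0.0294 0 0 0 -3.17 0;0.0043 -0.0294 0 0 0 -3.17 0;0.0043 -0.0294 0 0 0 -3.17 0;0.0043 -0.0294 0 0 0 -3.17 0;0.0043 -0.0294 0 0 0 -3.17 0;0.0043 -0.0294 0 0 0 -3.17 0;0.0043 -0.0294 0 0 0 -3.17 0;0.0043 -0.0294 0 0 0 -3.17 0;0.0043 -0.0294 0 0 0 -3.17 0;0 0 -0.03 0 0 0 0;0 0 -0.035 0 0 0 0;0 0 -0.035 0 0 0 0;0 0 -0.03 0 0 0 0;0 0 0 0 0 0 0"
}}

```text
time_s: 14.17
ee_pos: [0.5979, -0.2162, 0.0671]
eef_rot: [-3.13, 0.005, 0.766]
force: [-0.7, 0.7, -1.0]
grip_width: 0.0939
grip_force: 0.0
```

```bash
python3 snap.py wrist w8; python3 parts.py w8;python3 snap.py wrist w9; python3 parts.py w9
```

```text
14.2167 [ 0.5995 -0.2168  0.0712] [-3.1345e+00  3.0000e-03  7.6580e-01] [ 0.6 -0.3 -0. ] 0.09424662657984777 [ 0.6568756  -0.16218385  0.24587921]
sleeve not seen
cup 2037 top 0.0207 c [ 0.6027 -0.2181  0.0219]
short 1429 top 0.0207 c [ 0.5083 -0.1145  0.0175]
ring 410 top 0.0112 c [ 0.5101 -0.3174  0.017 ]
14.2667 [ 0.601  -0.2173  0.0743] [-3.1391e+00  1.0000e-03  7.6590e-01] [ 0.  -0.8  0.9] 0.09405999935769295 [ 0.65772798 -0.162461    0.25013369]
sleeve not seen
cup 1972 top 0.0207 c [ 0.6027 -0.2181  0.0221]
short 1391 top 0.0208 c [ 0.5082 -0.1144  0.0174]
ring 263 top 0.0111 c [ 0.5196 -0.3088  0.0221]
```

Request:
{"op": "carry_out", "data": {
  "motion": "0.001 0 -0.02 0 0 0 0;0 0 -0.02 0 0 0 0;0 0 -0.017 0 0 0 0;0 0 -0.008 0 0 0 0;0 0 0 0 0 0 0;0 0 0 0 0 0 0;0 0 0 0 0 0 0"
}}

```text
time_s: 14.85
ee_pos: [0.6035, -0.2179, 0.0119]
eef_rot: [3.139, -0.001, 0.766]
force: [0.6, -0.0, -0.2]
grip_width: 0.094
grip_force: 0.0
```

```bash
python3 snap.py wrist w10; python3 parts.py w10
```

```text
14.9 [ 0.6034 -0.2179  0.0118] [ 3.1393e+00 -1.0000e-03  7.6590e-01] [ 0.8  0.3 -1.5] 0.09373816316151304 [ 0.65995772 -0.16290916  0.19122107]
sleeve not seen
cup 3347 top 0.0207 c [ 0.6027 -0.2179  0.0221]
short 1502 top 0.0206 c [ 0.5089 -0.1151  0.0172]
ring 517 top 0.0109 c [ 0.527  -0.3007  0.0188]
```

Request:
{"op": "carry_out", "data": {
  "motion": "-0.0007 0 -0.0025 0 0 0 0;0 0 -0.0025 0 0 0 0;0 0 0 0 0 0 60;0 0 0 0 0 0 110;0 0 0 0 0 0 140;0 0 0 0 0 0 165;0 0 0 0 0 0 175;0 0 0 0 0 0 175;0 0 0 0 0 0 175;0 0 0 0 0 0 175;0 0 0 0 0 0 175;0 0 0 0 0 0 175",
  "grip_force": 12
}}

```text
time_s: 15.9
ee_pos: [0.6019, -0.2176, 0.005]
eef_rot: [3.142, -0.0, 0.766]
force: [-0.4, -0.2, -0.7]
grip_width: 0.0441
grip_force: 12.0
```

Request:
{"op": "carry_out", "data": {
  "motion": "0 0 0.008 0 0 0 175;0 0 0.02 0 0 0 175;0 0 0.037 0 0 0 175;0 0 0.04 0 0 0 175;0 0 0.04 0 0 0 175;-0.0043 0.0294 0 0 0 3.17 175;-0.0043 0.0294 0 0 0 3.17 175;-0.0043 0.0294 0 0 0 3.17 175;-0.0043 0.0294 0 0 0 3.17 175;-0.0043 0.0294 0 0 0 3.17 175;-0.0043 0.0294 0 0 0 3.17 175;-0.0043 0.0294 0 0 0 3.17 175;-0.0043 0.0294 0 0 0 3.17 175;-0.0043 0.0294 0 0 0 3.17 175;-0.0043 0.0294 0 0 0 3.17 175;-0.0043 0.0294 0 0 0 3.17 175;-0.0043 0.0294 0 0 0 3.17 175;-0.0043 0.0294 0 0 0 3.17 175;-0.0043 0.0294 0 0 0 3.17 175;-0.0043 0.0294 0 0 0 3.17 175"
}}

```text
time_s: 17.57
ee_pos: [0.5369, 0.2249, 0.1507]
eef_rot: [3.141, -0.0, 1.599]
force: [-0.3, -0.2, 0.6]
grip_width: 0.0442
grip_force: 12.0
```

Request:
{"op": "carry_out", "data": {
  "motion": "0 0 0 0 0 0 175;0 0 0 0 0 0 175;0 0 0 0 0 0 175;0 0 0 0 0 0 175;0 0 0 0 0 0 175;0 0 0 0 0 0 175"
}}

```text
time_s: 18.07
ee_pos: [0.5376, 0.2226, 0.1501]
eef_rot: [3.142, 0.0, 1.594]
force: [1.4, 0.7, -0.5]
grip_width: 0.0439
grip_force: 12.0
```

```bash
python3 snap.py side d5; python3 snap.py wrist w11
python3 - <<'E'
from h import *
e=ctrl.get_obs()['ee_pos']
for f in ['d5','w11']:
    c=dict(np.load(f+'.npz'));W=cloud(c).reshape(-1,3);d=np.hypot(W[:,0]-e[0],W[:,1]-e[1]);hsv=cv2.cvtColor(c['pixels'],cv2.COLOR_RGB2HSV).reshape(-1,3)
    q=W[(d<.03)&(W[:,2]>e[2]-.02)&(W[:,2]<e[2]+.022)&(hsv[:,1]<40)&(hsv[:,2]>115)];z=np.percentile(q[:,2],80);t=q[abs(q[:,2]-z)<.003]
    print(f,len(t),'rim z',np.median(t[:,2]).round(4),cv2.minEnclosingCircle(t[:,:2].astype(np.float32)))
E
python3 fit.py .022 .145 .164 d5 w11
```

```text
18.1167 [0.5375 0.2228 0.15  ] [ 3.1416 -0.      1.5945] [ 0.3  0.1 -0.6] 0.0441481794693521 [ 0.26508728 -0.61238217  0.79541251]
18.1667 [0.5375 0.2229 0.15  ] [3.1416 0.     1.5949] [-0.5  0.4 -0.1] 0.04394513596553474 [0.53519444 0.30201186 0.32923217]
d5 78 rim z 0.1665 ((0.5370343327522278, 0.22421583533287048), 0.021458489820361137)
w11 2434 rim z 0.1659 ((0.5369267463684082, 0.22356975078582764), 0.02183501422405243)
tcp [0.5375 0.2229 0.15  ]
d5 159 [0.5371 0.2245] rms 0.00187 z 0.1486 0.164
w11 817 [0.5371 0.2227] rms 0.00025 z 0.149 0.164
```

Request:
{"op": "carry_out", "data": {
  "motion": "0 0.0003 -0.005 0 0 0 175;0 0 -0.01 0 0 0 175;0 0 -0.01 0 0 0 175;0 0 -0.01 0 0 0 175;0 0 -0.004 0 0 0 175;0 0 0 0 0 0 175;0 0 0 0 0 0 175;0 0 0 0 0 0 175;0 0 0 0 0 0 175",
  "grip_force": 8
}}

```text
time_s: 18.92
ee_pos: [0.5376, 0.2238, 0.1115]
eef_rot: [3.141, -0.0, 1.596]
force: [0.7, 0.3, -1.2]
grip_width: 0.0443
grip_force: 8.0
```

```bash
python3 snap.py side d6; python3 snap.py wrist w12; python3 fit.py .022 .108 .125 d6 w12;  python3 - <<'E'
import cv2
a=cv2.resize(cv2.imread('pics/w12.png')[140:380,200:440],(560,560));b=cv2.resize(cv2.imread('pics/d6.png')[130:230,220:290],(240,343));b=cv2.copyMakeBorder(b,0,217,0,0,cv2.BORDER_CONSTANT)
cv2.imwrite('pics/c3.png',cv2.hconcat([a,b]))
E
```

```text
18.9667 [0.5375 0.2238 0.1114] [ 3.1408e+00 -2.0000e-04  1.5958e+00] [ 1.  -0.7 -0.4] 0.04449993124568797 [ 0.26508728 -0.61238217  0.79541251]
19.0167 [0.5375 0.2238 0.1114] [ 3.1409e+00 -2.0000e-04  1.5958e+00] [ 0.5 -0.1 -0.6] 0.044200571338739864 [0.53498137 0.30300175 0.29063025]
tcp [0.5375 0.2238 0.1114]
d6 144 [0.5374 0.2254] rms 0.00181 z 0.1091 0.1248
w12 770 [0.5371 0.2237] rms 0.00027 z 0.1103 0.125
```

View pics/c3.png

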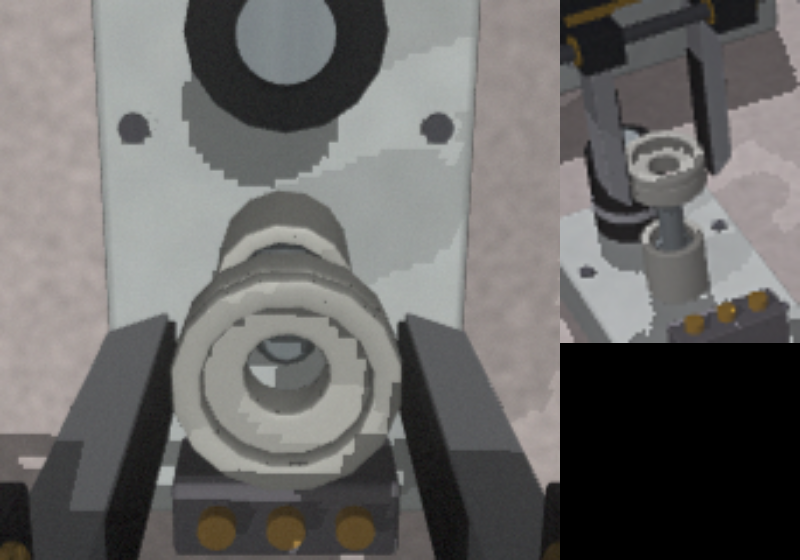

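The left panel (wrist) shows the cup, recess up, at (287,375), with the spindle tip visible in its bore at (287,347). The right panel (side) shows the sleeve seated on the housing at (674,262) and the cup above the shaft at (668,165). I lower slowly over the tip.

Request:
{"op": "carry_out", "data": {
  "motion": "-0.0002 -0.0003 -0.002 0 0 0 175;0 0 -0.002 0 0 0 175;0 0 -0.002 0 0 0 175;0 0 -0.0015 0 0 0 175;0 0 -0.0015 0 0 0 175;0 0 -0.0015 0 0 0 175;0 0 -0.0015 0 0 0 175;0 0 -0.0015 0 0 0 175;0 0 0 0 0 0 175;0 0 0 0 0 0 175"
}}

```text
time_s: 19.85
ee_pos: [0.5371, 0.2234, 0.0974]
eef_rot: [-3.141, 0.0, 1.596]
force: [-0.2, 1.1, -0.9]
grip_width: 0.0443
grip_force: 8.0
```

Request:
{"op": "carry_out", "data": {
  "motion": "0 0 -0.002 0 0 0 175;0 0 -0.002 0 0 0 175;0 0 -0.002 0 0 0 175;0 0 -0.002 0 0 0 175;0 0 -0.002 0 0 0 175;0 0 -0.002 0 0 0 175;0 0 -0.002 0 0 0 175;0 0 -0.002 0 0 0 175;0 0 -0.001 0 0 0 175;0 0 0 0 0 0 175;0 0 0 0 0 0 175"
}}

```text
time_s: 20.77
ee_pos: [0.5371, 0.2234, 0.0805]
eef_rot: [-3.142, 0.0, 1.596]
force: [0.4, 0.1, -0.7]
grip_width: 0.0442
grip_force: 8.0
```

Request:
{"op": "carry_out", "data": {
  "motion": "0 0 -0.0006 0 0 0 175;0 0 -0.0006 0 0 0 175;0 0 -0.0006 0 0 0 175;0 0 0 0 0 0 175;0 0 0 0 0 0 175"
}}

```text
time_s: 21.18
ee_pos: [0.5371, 0.2234, 0.0786]
eef_rot: [-3.142, 0.0, 1.596]
force: [0.4, -0.5, -0.9]
grip_width: 0.0437
grip_force: 8.0
```

Request:
{"op": "carry_out", "data": {
  "motion": "0 0 -0.0005 0 0 0 175;0 0 -0.0005 0 0 0 175;0 0 -0.0005 0 0 0 175;0 0 0 0 0 0 175;0 0 0 0 0 0 175"
}}

```text
time_s: 21.6
ee_pos: [0.5371, 0.2235, 0.0771]
eef_rot: [-3.142, 0.0, 1.596]
force: [-0.6, -0.4, -0.5]
grip_width: 0.0442
grip_force: 8.0
```

Request:
{"op": "carry_out", "data": {
  "motion": "0 0 -0.0003 0 0 0 175;0 0 -0.0003 0 0 0 175;0 0 0 0 0 0 175;0 0 0 0 0 0 175"
}}

```text
time_s: 21.93
ee_pos: [0.5371, 0.2234, 0.0765]
eef_rot: [-3.142, 0.0, 1.596]
force: [-0.0, 0.0, -1.8]
grip_width: 0.0441
grip_force: 8.0
```

Request:
{"op": "carry_out", "data": {
  "motion": "0 0 -0.0003 0 0 0 175;0 0 -0.0003 0 0 0 175;0 0 0 0 0 0 175;0 0 0 0 0 0 175"
}}

```text
time_s: 22.27
ee_pos: [0.5371, 0.2235, 0.076]
eef_rot: [-3.142, 0.0, 1.596]
force: [-0.5, 0.8, -0.7]
grip_width: 0.0443
grip_force: 8.0
```

Request:
{"op": "carry_out", "data": {
  "motion": "0 0 -0.0003 0 0 0 175;0 0 -0.0003 0 0 0 175;0 0 0 0 0 0 175;0 0 0 0 0 0 175"
}}

```text
time_s: 22.6
ee_pos: [0.5372, 0.2235, 0.0759]
eef_rot: [3.141, -0.0, 1.596]
force: [-1.9, -1.1, 5.6]
grip_width: 0.0443
grip_force: 8.0
```

Contact at the expected height; I release and rise.

Request:
{"op": "carry_out", "data": {
  "motion": "0 0 0.0003 0 0 0 175;0 0 0 0 0 0 125;0 0 0 0 0 0 110;0 0 0 0 0 0 80;0 0 0 0 0 0 40;0 0 0 0 0 0 0;0 0 0 0 0 0 0;0 0 0 0 0 0 0;0 0 0.01 0 0 0 0;0 0 0.03 0 0 0 0;0 0 0.03 0 0 0 0;0 0 0.03 0 0 0 0;0 0 0.02 0 0 0 0;0 0 0 0 0 0 0;0 0 0 0 0 0 0;0 0 0 0 0 0 0"
}}

```text
time_s: 23.93
ee_pos: [0.5368, 0.2233, 0.1951]
eef_rot: [-3.141, 0.0, 1.596]
force: [-0.5, -0.5, -0.2]
grip_width: 0.094
grip_force: 0.0
```

```bash
python3 snap.py side d7; python3 snap.py wrist w13
python3 - <<'E'
from h import *
for f in ['d7','w13']:
    c=dict(np.load(f+'.npz'));W=cloud(c).reshape(-1,3);d=np.hypot(W[:,0]-.537,W[:,1]-.2235)
    q=W[(d>.0165)&(d<.026)&(W[:,2]>.08)&(W[:,2]<.105)];z=np.percentile(q[:,2],80);t=q[abs(q[:,2]-z)<.003]
    A=np.c_[t[:,:2]-t[:,:2].mean(0),np.ones(len(t))];s=np.linalg.lstsq(A,t[:,2],rcond=None)[0]
    print(f,len(t),'rim z',np.median(t[:,2]).round(4),cv2.minEnclosingCircle(t[:,:2].astype(np.float32)),'tilt',s[:2].round(3))
E
python3 parts.py d7
```

```text
23.9833 [0.5367 0.2233 0.1946] [-3.1399e+00  5.0000e-04  1.5958e+00] [0.2 0.1 0.3] 0.09424441418597329 [ 0.26508728 -0.61238217  0.79541251]
24.0333 [0.5367 0.2233 0.1945] [-3.1397e+00  6.0000e-04  1.5958e+00] [-0.6 -0.6  0.6] 0.09404630625653948 [0.53455893 0.30260632 0.37379365]
d7 129 rim z 0.092 ((0.5362275242805481, 0.22413215041160583), 0.023238349705934525) tilt [ 0.005 -0.001]
w13 1168 rim z 0.0918 ((0.5366524457931519, 0.22396229207515717), 0.02187684364616871) tilt [-0.001 -0.005]
sleeve not seen
cup not seen
short 174 top 0.0209 c [ 0.5091 -0.1134  0.0185]
ring 617 top 0.0113 c [ 0.519  -0.3078  0.0224]
```

The cup rim is at 92 mm (40+34+18), level and centred. Handing in.

```bash
python3 -c "
from station import ctrl
print(ctrl.hand_in())"
```

```text
the job is handed in; nothing more can be done
None
```

The sleeve is down on the housing and the cup sits flush on it, recess up and released; the last camera check showed the cup rim level at 92 mm and centred to within about 1 mm, and the job was handed in at 24 s (no verdict was returned).

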